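# Sort the stacked labeller change parts into their sample trays

### The arm

A 6-joint arm with a two-finger parallel gripper is mounted at the origin on the work surface. World frame = base frame: x ahead of the robot, y to its left, z up, the work surface at z = 0. Lengths are in m, angles in rad, forces in N, time in s.
With the tool pointing down it reaches from about 0.375 to 0.9 m from the base axis. Payload 3.1 kg.
Tool frame: the origin (TCP) lies on the centre line of the jaws, within the pads' length; the fingertips stand robot.nose_length ahead of it and the grasp point (between the pads) lies 6 mm ahead of it (robot.nose_length is the distance from the TCP to the fingertips, in m); z points along the fingers, y is the line along which they close (so a half turn about z gives the same grasp; the last joint's range is limited). The gripper opens to 87 mm and grips with 3 to 60 N. Pads are 19 mm wide; open, the fingers measure 117 mm over their backs; the gripper's body (75 mm by 190 mm) begins 51 mm behind the grasp point.
Start: joints at [0.939, 0.527, 1.433, -0, 1.181, -0.178], TCP at [0.274, 0.562, 0.248] pointing down, gripper open.
Joint ranges: [-3.08, 3.08], [-0.75, 2.2], [0.22, 2.44], [-1.43, 4.57], [0, 2.65], [-2.85, 2.85]. Speed limits (rad/s): [2.79, 2.79, 3.14, 3.14, 3.14, 3.14].

### API

Orientations are given as a unit quaternion [x, y, z, w].
In Python, from rig import robot gives the robot as it stands.
- The arm moves only by the shell command python3 -m crank 'ROWS' [FORCE]. ROWS is JSON, one flat list of numbers, 7 for each row, row after row: the shift along the tool's x, y, z in mm, then the turn, a rotation vector about the tool's x, y, z in degrees, then the closure in counts, from 0 (fully open) to 255 (shut). In form: [x, y, z, ax, ay, az, fingers, x, y, z, ax, ay, az, fingers, ...]. A call has exactly 5 rows; each row is the pose to reach, as a shift and turn from the pose commanded when the call began, along the tool's axes at that moment; what a row does not reach only later rows make up. A row lasts 1/12 s, in which the tool goes at most 41.7 mm and 7.16 degrees, less where a joint would pass 70% of its speed; a pose out of reach is approached as far as the arm can. A call with a gripper value outside its range is refused whole. The fingers move at their own pace and stop on an object; FORCE is the grip in N (left out, the last holds). Time passes only in rows, so rows that repeat a pose let the fingers close, or fill a call up. It gives the time, the measured TCP pose, the force, the opening and the grip force at its end, in the units of the state.
- robot.get_obs(): the state, without advancing time (a new reading comes with each control period).
- robot.camera(name): name is "side" or "top" or "wrist"; returns a dict with "pixels" (420x560x3 uint8, red, green, blue), "intrinsics" (3x3 intrinsics, pixels), "extrinsics" (4x4, takes a point from camera to world coordinates); the wrist camera has in their place "mount" (4x4, takes a point from camera to tool coordinates, whose origin is the TCP and whose axes are the flange's). Camera axes: x right, y down, z forward; pixel columns grow to the right and rows downward; lengths in m; the calibration is good to about 2 mm. The wrist camera is an equidistant fisheye: a pixel r from the principal point sees the ray r / f radians off the axis. A picture is of the moment at which its call begins: read the wrist's pose just before it. There is no depth.
- robot.hand_in(): hands the job in; it is judged then, once.
The state is a dict: "time": time; "q": joint angles; "joint_velocities": joint speeds; "joint_torque": joint torques, N m; "position": TCP position; "tool_rot": TCP orientation; "ft_force": force on the tool from outside, world axes, zero at the start; "moment": the same for the moment, N m; "grip_width": finger opening in m; "grip_force": force on a finger pad.
Only numpy, scipy, OpenCV 4.12 (cv2) and the standard library are available. Lean on these libraries where they do the work, as an engineer would, in place of code of your own. Each camera call takes 0.05 s, during which the arm holds its last target. There are 200 camera calls.

### The job

The labelling machine's aluminium change parts are piled up: a stack of three on the bench and a fourth part on a small stand. Take the stack apart and lay each of the four parts flat in the middle of the tray whose sample plate has the same outline, right way up, inside the rim, with the long bar lying lengthwise in its tray. Set the parts down rather than dropping them, do not move or tip the wine bottle, and let go of everything at the end.

Things in the scene. Friction and masses are not known exactly. Their poses are not given: they have to be found in the camera images.
- bar: long bar with half-round ends, 100 mm along its own x, 50 mm wide along y (straight sides over the middle 50 mm), 22 mm thick, about 0.26 kg. At the start it lies on the bench as the bottom of the stack of three. Plain aluminium with dark round bores. Origin: middle of its underside; z up. Its x axis is its long axis.
- cam: drop-shaped cam, 65 mm along its own x and 50 mm along y, 22 mm thick, about 0.13 kg: a disc of 50 mm diameter centred at x = -7.5 mm with a rounded nose (radius 10 mm) towards +x; grip it across the disc, along y at x = -7.5 mm. Plain aluminium with dark round bores. Origin: middle of its underside; z up. Starts as the middle of the stack or on the stand, underside 22 mm up.
- cross: four-armed equal cross, 64 mm over opposite arms along its own x and y, arms 22 mm wide with flat ends, 22 mm thick, about 0.14 kg. Plain aluminium with dark round bores. Origin: middle of its underside; z up. Starts as the middle of the stack or on the stand (where the cam is not), underside 22 mm above the bench.
- hex: small hexagonal hub, 32 mm across flats (37 mm over corners), 22 mm thick, about 0.055 kg. Plain aluminium with dark round bores. Origin: middle of its underside; z up. Flats face its own x axis and every 60 degrees from it. At the start it is the top of the stack of three (underside 44 mm above the bench).
- tray_bar: place of the bar: fixed grey tray, black floor, 100 mm (own x) by 136 mm (y); floor 4 mm above the bench, rim 4 mm wide, 4 mm above the floor (inside 92 x 128). Origin: centre of its underside; z up. On its +x side a ledge 110 mm wide, 4 mm high, out to x = 120, carries at x = 86 a 3 mm thick sample plate: the bar's outline, lying along the tray's y, as the bar must.
- tray_cam: place of the cam: fixed grey tray, black floor, 100 mm (own x) by 136 mm (y); floor 4 mm above the bench, rim 4 mm wide, 4 mm above the floor (inside 92 x 128). Origin: centre of its underside; z up. On its +x side a ledge 110 mm wide, 4 mm high, out to x = 120, carries at x = 86 a 3 mm thick sample plate: the drop-shaped cam's outline.
- tray_cross: place of the cross: fixed grey tray, black floor, 100 mm (own x) by 136 mm (y); floor 4 mm above the bench, rim 4 mm wide, 4 mm above the floor (inside 92 x 128). Origin: centre of its underside; z up. On its +x side a ledge 110 mm wide, 4 mm high, out to x = 120, carries at x = 86 a 3 mm thick sample plate: the cross's outline.
- tray_hex: place of the hexagonal hub: fixed grey tray, black floor, 100 mm (own x) by 136 mm (y); floor 4 mm above the bench, rim 4 mm wide, 4 mm above the floor (inside 92 x 128). Origin: centre of its underside; z up. On its +x side a ledge 110 mm wide, 4 mm high, out to x = 120, carries at x = 86 a 3 mm thick sample plate: the small hexagon's outline.
- stand: small fixed stand with a grey plastic top 70 x 70 mm, 22 mm high; holds the fourth part at the start. Origin: centre of its underside, on the bench.
- bottle: pink wine bottle with a paper label, standing upright and loose at the robot's left, 74 mm in diameter, 300 mm tall, about 0.95 kg; to be left alone. Origin: centre of its underside.
There are look-alikes about, which are no part of the job. What is shaped like the tray_cross but turquoise is not meant. What is shaped like the hex but orange is not meant.

How it is judged:
At the end, for the whole second after the job is handed in: Each part is in the tray with the sample of its outline: centre within 12 mm of the tray's (from above), underside 1 to 6.5 mm above the tray's, level within 0.06 rad, the bar's long axis within 0.25 rad of its tray's y axis; all at rest and released (horizontal distance between bar and tray_bar below 0.012 m and z of bar in the frame of tray_bar between 0.001 and 0.0065 m and angle between each of bar, cam, cross, hex's own z axis and vertical below 0.06 rad and linear speed of each of bar, cam, cross, hex below 0.02 m/s and angular speed of each of bar, cam, cross, hex below 0.2 rad/s and contact force between each of bar, cam, cross, hex and the fingers below 0.1 N and horizontal distance between cam and tray_cam below 0.012 m and z of cam in the frame of tray_cam between 0.001 and 0.0065 m and horizontal distance between cross and tray_cross below 0.012 m and z of cross in the frame of tray_cross between 0.001 and 0.0065 m and horizontal distance between hex and tray_hex below 0.012 m and z of hex in the frame of tray_hex between 0.001 and 0.0065 m and angle between the x axis of bar and the y axis of tray_bar, either way round below 0.25 rad); the robot touches nothing.
It fails at once if the bottle is tipped or moved more than 30 mm (angle between bottle's own z axis and vertical above 0.35 rad or distance of bottle from where it was at the start of the episode above 0.03 m).
It fails at once if a part is dropped (falls free faster than 0.9 m/s, a fall of about 40 mm) ((linear speed of bar above 0.9 m/s and contact force between bar and anything else below 0.05 N) or (linear speed of cam above 0.9 m/s and contact force between cam and anything else below 0.05 N) or (linear speed of cross above 0.9 m/s and contact force between cross and anything else below 0.05 N) or (linear speed of hex above 0.9 m/s and contact force between hex and anything else below 0.05 N)).
It also fails if it takes over 106 s, if anything falls off the work surface, if the arm or the gripper's body presses on something with over 40 N, if the wrist force passes 120 N, or if a joint passes its speed limit or range.

## Working session

There is one attempt and no reset: what is moved stays moved. The work goes in short steps, Python scripts to look and compute and a shell command to move; the robot and the scene stay as the last step left them, time stands still between calls to the robot, and variables do not carry over. Pictures are saved under pics/ and viewed, at most 14 in all, crops included, and the job is handed in when it is done.

```bash
ls; mkdir -p pics
python3 - <<'E'
from rig import robot
import cv2,numpy as np
np.set_printoptions(precision=4,suppress=True)
o=robot.get_obs();print(o,robot.nose_length)
for n in("top","side","wrist"):
    c=robot.camera(n);cv2.imwrite(f"pics/{n}0.png",c["pixels"][:,:,::-1]);np.savez(f"pics/{n}0.npz",**c)
    print(n,c["intrinsics"],c.get("extrinsics",c.get("mount")))
E
```

```text
pics
{'time': 0.0, 'q': array([ 0.9385,  0.5285,  1.4339, -0.0001,  1.1814, -0.1785]), 'joint_velocities': array([ 0.    , -0.0017,  0.0014, -0.    , -0.0001, -0.0008]), 'joint_torque': array([  0.0022, -44.0043, -17.6595,   0.0635,   0.058 ,  -0.0002]), 'position': array([0.2736, 0.5612, 0.2466]), 'tool_rot': array([ 0.2249,  0.9744, -0.001 , -0.0004]), 'ft_force': array([ 0.4022, -0.1344,  0.1176]), 'moment': array([-0.0189,  0.0169,  0.0572]), 'grip_force': 0.0, 'grip_width': 0.08677362682086363} 0.025
top [[378.9248   0.     281.2525]
 [  0.     378.9248 211.0924]
 [  0.       0.       1.    ]] [[-0.0117 -0.9973  0.0727  0.3939]
 [-0.9998  0.013   0.0173  0.1165]
 [-0.0182 -0.0725 -0.9972  1.0626]
 [ 0.      0.      0.      1.    ]]
side [[488.1498   0.     275.2475]
 [  0.     488.1498 199.5928]
 [  0.       0.       1.    ]] [[-0.7106 -0.5501  0.4386 -0.2207]
 [-0.7035  0.5462 -0.4547  0.8449]
 [ 0.0106 -0.6317 -0.7751  1.253 ]
 [ 0.      0.      0.      1.    ]]
wrist [[325.1923   0.     283.3778]
 [  0.     325.1923 203.8888]
 [  0.       0.       1.    ]] [[ 0.0002 -0.9579 -0.2872  0.0802]
 [ 1.      0.0002  0.0002 -0.0003]
 [-0.0001 -0.2872  0.9579 -0.1383]
 [ 0.      0.      0.      1.    ]]
```

View pics/top0.png

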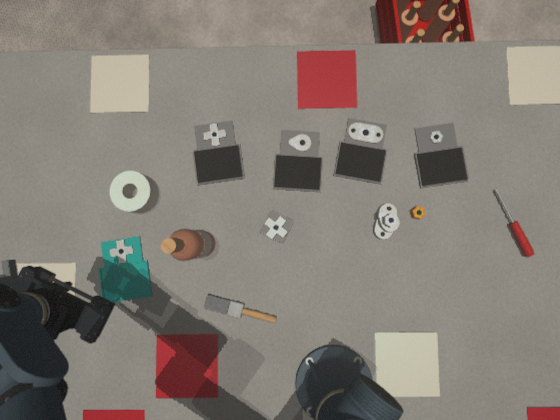

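View pics/side0.png

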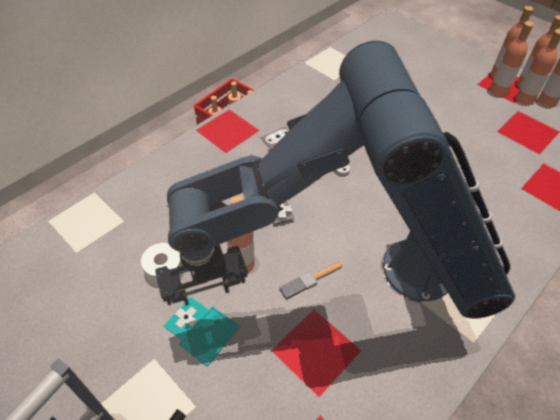

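```bash
cat > h.py <<'E'
import numpy as np,cv2
from scipy.spatial.transform import Rotation as R
np.set_printoptions(precision=4,suppress=True)
def ray(c,uv,z):
    uv=np.atleast_2d(np.asarray(uv,float));K=c["intrinsics"];T=c["extrinsics"]
    d=np.c_[(uv-[K[0,2],K[1,2]])/K[0,0],np.ones(len(uv))]@T[:3,:3].T
    return (T[:3,3]+d*((z-T[2,3])/d[:,2])[:,None])[:,:2]
def wray(c,pos,quat,uv,z):
    "fisheye wrist pixels onto plane z"
    uv=np.atleast_2d(np.asarray(uv,float));K=c["intrinsics"];M=c["mount"]
    p=(uv-[K[0,2],K[1,2]])/K[0,0];r=np.linalg.norm(p,axis=1)[:,None]
    d=np.c_[p*np.sin(r)/np.maximum(r,1e-9),np.cos(r)]
    Rw=R.from_quat(quat).as_matrix();d=d@M[:3,:3].T@Rw.T;o=pos+Rw@M[:3,3]
    return (o+d*((z-o[2])/d[:,2])[:,None])[:,:2]
def rect(p):
    "centre, size, direction (deg, mod 180) of long side of world points (m)"
    (cx,cy),(w,h),a=cv2.minAreaRect((p*1000).astype(np.float32))
    if w<h:w,h,a=h,w,a+90
    return np.array([cx,cy,w,h,a%180])
E
python3 - <<'E'
from h import *
c=np.load("pics/top0.npz");im=c["pixels"]
g=im.max(2)
m=(g<45).astype(np.uint8)
cs,_=cv2.findContours(m,0,2)
for k in cs:
    a=cv2.contourArea(k);x,y,w,h=cv2.boundingRect(k)
    if a>600 and y<200: print("floor",x+w//2,y+h//2,a,rect(ray(c,k[:,0],.004)))
m=((g>170)).astype(np.uint8)
cs,_=cv2.findContours(m,0,2)
for k in cs:
    a=cv2.contourArea(k);x,y,w,h=cv2.boundingRect(k)
    if 60<a<2500 and y<260 and y>110: print("br",x+w//2,y+h//2,a,[rect(ray(c,k[:,0],z)) for z in(.022,.044)])
cv2.imwrite("pics/crop.png",cv2.resize(im[110:250,185:475,::-1],None,fx=2.75,fy=2.75,interpolation=cv2.INTER_CUBIC))
print(ray(c,[[387,220]],.05),ray(c,[[419,212]],.02),ray(c,[[198,245]],0))
E
```

```text
br 121 249 182.0 [array([365.9021, 579.3069,  54.1276,  50.3469,  49.1941]), array([366.4932, 569.5223,  52.9833,  49.2825,  49.1941])]
br 168 245 146.5 [array([379.701 , 449.3156,  38.5501,  37.3971, 134.6556]), array([380.0005, 442.2792,  37.7351,  36.6065, 134.6557])]
br 276 227 259.0 [array([426.2338, 150.8808,  57.7414,  55.5332,  98.7461]), array([425.5494, 150.1536,  56.5207,  54.3592,  98.7461])]
br 419 212 97.0 [array([ 462.4097, -242.2093,   31.3135,   30.5059,  133.8333]), array([ 460.9606, -234.6261,   30.6515,   29.861 ,  133.8333])]
br 387 221 485.5 [array([ 437.5138, -156.7187,   97.4352,   60.2056,  163.5012]), array([ 436.591 , -150.9429,   95.3753,   58.9328,  163.5012])]
br 129 191 1234.0 [array([533.0145, 558.1188, 111.3382, 110.8867, 134.9729]), array([530.0726, 548.7822, 108.9843, 108.5424, 134.9728])]
br 300 143 225.5 [array([664.2366,  79.7144,  56.205 ,  44.1803,  62.1778]), array([658.5204,  80.4918,  55.0168,  43.2462,  62.1778])]
br 436 137 71.5 [array([ 671.5713, -296.9803,   27.7305,   25.3882,   89.0319]), array([ 665.7003, -288.2392,   27.1443,   24.8514,   89.0317])]
br 215 134 195.0 [array([687.8366, 320.5608,  51.3338,  50.1481,  52.0796]), array([681.6216, 316.2465,  50.2485,  49.0879,  52.0796])]
br 366 132 459.5 [array([ 687.3627, -102.5216,   93.9005,   46.233 ,   78.5234]), array([681.1577, -97.8916,  91.9153,  45.2555,  78.5234])]
[[ 0.4403 -0.1471]] [[ 0.4625 -0.2429]] [[0.3791 0.3696]]
```

View pics/crop.png

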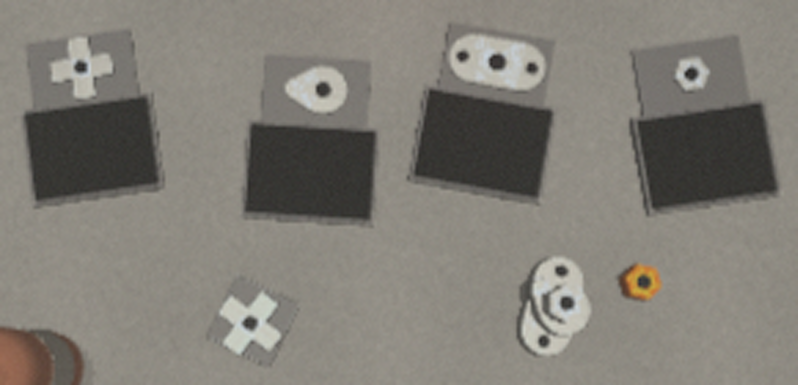

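Candidates: hex on stack (391,220), orange hex (419,212; decoy) and sample plates at the trays; cross on stand (277,227); grey cross tray (218,165) versus turquoise one (125,265; decoy). I choose the plain aluminium parts and grey trays: cross (218,165), cam (298,172), bar (360,162), hex (441,167). The crop confirms it.

```bash
cat >> h.py <<'E'
def legs(pts,pos=None,quat=None):
    "pts: (x,y,z mm, yaw deg of tool x); prints shift in tool axes and turn for each leg, split in calls"
    from rig import robot
    if pos is None:
        o=robot.get_obs();pos,quat=o["position"],o["tool_rot"]
    p=np.array(pos)*1000;r=R.from_quat(quat)
    for x,y,z,a in pts:
        t=R.from_matrix(np.array([[np.cos(np.radians(a)),np.sin(np.radians(a)),0],[np.sin(np.radians(a)),-np.cos(np.radians(a)),0],[0,0,-1.]]))
        s=r.inv().apply(np.array([x,y,z])-p);w=(r.inv()*t).as_rotvec(True)
        n=max(np.linalg.norm(s)/41.7,np.linalg.norm(w)/7.16)
        print("shift",s.round(1),"turn",w.round(1),"rows>=",round(n,1))
        p=np.array([x,y,z],float);r=t
E
python3 - <<'E'
from h import *
c=np.load("pics/top0.npz");im=c["pixels"]
g=im.max(2)
for p in [(218,165),(298,172),(360,162),(441,167)]: print(im[p[1],p[0]],end=" ")
m=(g<80).astype(np.uint8)
m=cv2.morphologyEx(m,cv2.MORPH_OPEN,np.ones((3,3)))
cs,_=cv2.findContours(m,0,2)
for k in cs:
    a=cv2.contourArea(k);x,y,w,h=cv2.boundingRect(k)
    if a>800 and y<200: print("floor",x+w//2,y+h//2,a,rect(ray(c,k[:,0],.004)))
legs([(274,561,370,154),(440,420,370,154),(510,240,370,154),(500,40,370,170),(440,-147,300,180)])
E
```

```text
[54 53 51] [55 56 52] [52 53 48] [56 55 53] floor 297 172 1353.5 [581.2708  88.3194 127.1982  90.1422  85.3579]
floor 442 167 1391.0 [ 591.3584 -315.9686  127.5042   90.6749   97.3992]
floor 218 164 1337.0 [608.9053 313.4172 127.566   90.5077  97.5551]
floor 360 162 1358.5 [607.7892 -89.1993 127.0423  90.5646  78.8655]
shift [  -0.4   -0.4 -123.2] turn [-0.1 -0.  -0. ] rows>= 3.0
shift [-211.  -54.    0.] turn [0. 0. 0.] rows>= 5.2
shift [-141.8 -131.1    0. ] turn [0. 0. 0.] rows>= 4.6
shift [ -78.7 -184.1    0. ] turn [  0.   0. -16.] rows>= 4.8
shift [  26.6 -194.6   70. ] turn [  0.   0. -10.] rows>= 5.0
```

```bash
python3 -m crank '[0,0,-30,0,0,0,0, 0,0,-65,0,0,0,0, 0,0,-105,0,0,0,0, 0,0,-123,0,0,0,0, 0,0,-123,0,0,0,0]' | tail -c 400
python3 -m crank '[-40,-10,0,0,0,0,0, -80,-20,0,0,0,0,0, -120,-30,0,0,0,0,0, -160,-40,0,0,0,0,0, -195,-50,0,0,0,0,0]' >/dev/null
python3 -m crank '[-29,-27,0,0,0,0,0, -58,-54,0,0,0,0,0, -87,-81,0,0,0,0,0, -115,-107,0,0,0,0,0, -142,-131,0,0,0,0,0]' >/dev/null
python3 -m crank '[-16,-37,0,0,0,-3,0, -32,-75,0,0,0,-6,0, -48,-112,0,0,0,-10,0, -64,-148,0,0,0,-13,0, -79,-184,0,0,0,-16,0]' >/dev/null
python3 -m crank '[5,-39,14,0,0,-2,0, 10,-78,28,0,0,-4,0, 15,-117,42,0,0,-6,0, 20,-156,56,0,0,-8,0, 26,-195,70,0,0,-10,0]' | tail -c 400
cat > w.py <<'E'
from h import *
from rig import robot
import sys
o=robot.get_obs();c=robot.camera("wrist");n=sys.argv[1]
np.savez(f"pics/{n}.npz",pos=o["position"],quat=o["tool_rot"],**c);cv2.imwrite(f"pics/{n}.png",c["pixels"][:,:,::-1])
print(o["time"],o["position"],o["tool_rot"],o["q"])
E
python3 w.py w1
```

```text
time: 0.57
position: [0.2753, 0.5638, 0.3765]
tool_rot: [0.225, 0.974, 0.005, 0.002]
ft_force: [0.1, 1.1, -0.2]
grip_width: 0.087
grip_force: 0.0
time: 2.23
position: [0.4269, -0.1369, 0.2991]
tool_rot: [-0.001, 1.0, 0.001, -0.001]
ft_force: [0.9, -0.6, 0.2]
grip_width: 0.0869
grip_force: 0.0
2.2333 [ 0.4269 -0.1369  0.2991] [-0.001   1.      0.0005 -0.0008] [-0.5605  0.219   1.7869  0.0001  1.1375 -2.1333]
```

View pics/w1.png

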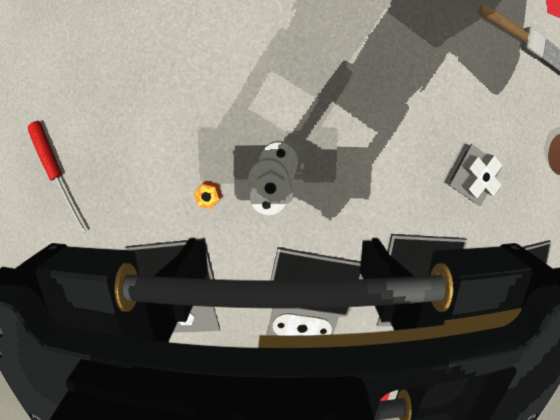

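Run:
```python
from h import *
im=cv2.imread("pics/w1.png")[125:230,200:340]
im=np.clip(im.astype(float)*1.0,0,255).astype(np.uint8)
cv2.imwrite("pics/c1.png",cv2.convertScaleAbs(cv2.resize(im,None,fx=5.6,fy=5.6,interpolation=cv2.INTER_CUBIC),alpha=1.8))
```

```text
(no output)
```

View pics/c1.png

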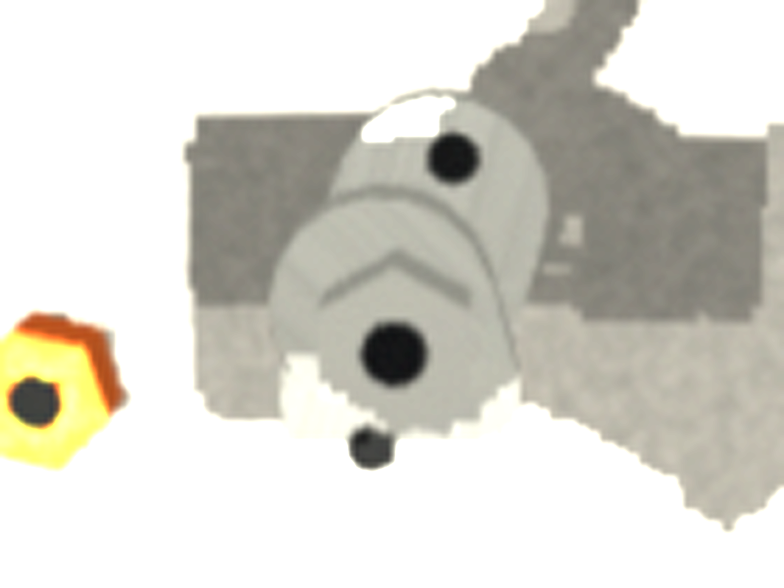

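Run:
```python
from h import *
c=np.load("pics/w1.npz")
f=lambda q,z:wray(c,c["pos"],c["quat"],np.array(q)/5.6+[200,125]-.4,z)*1000
h=f([[393,352],[398,262],[322,305],[472,304]],.066);print(h,np.degrees(np.arctan2(*(h[1:]-h[0])[:,::-1].T)),np.linalg.norm(h[1:]-h[0],axis=1))
b=f([[452,158],[371,448]],.022);print(b,b.mean(0),np.degrees(np.arctan2(*(b[1]-b[0])[::-1])),np.linalg.norm(b[1]-b[0]))
t=np.load("pics/top0.npz");print(ray(t,[[391,220.]],.066),ray(t,np.array([[561,270],[543,341.]])/2.75+[185,110],.022))
```

```text
[[ 437.5896 -152.2533]
 [ 418.3427 -151.0648]
 [ 427.4659 -167.0319]
 [ 427.26   -135.6888]] [ 176.4665 -124.4121  121.9475] [19.2835 17.9136 19.5214]
[[ 402.4373 -140.2025]
 [ 471.8878 -159.5281]] [ 437.1625 -149.8653] -15.549992741089488 72.0891393999233
[[ 0.4394 -0.1534]] [[ 0.4739 -0.1609]
 [ 0.4035 -0.1408]]
```

```bash
cat > l.py <<'E'
from h import *
import sys
from rig import robot
o=robot.get_obs();print(round(o["time"],2),o["position"]*1000,"w",o["grip_width"],o["grip_force"],"q6",o["q"][5],o["ft_force"])
legs(eval(sys.argv[1]))
E
python3 l.py '[(438,-152.5,120,178)]'
```

```text
2.28 [ 424.2551 -142.8821  296.7391] w 0.08728026579973537 0.0 q6 -2.137659122984442 [-1.8877 -2.8996 -1.9268]
shift [-15.1  -9.2 176.7] turn [-0.1 -0.4  1.9] rows>= 4.3
```

```bash
python3 -m crank '[-3,-2,40,0,0,1,0, -7,-4,80,0,0,2,0, -12,-7,120,0,0,2,0, -15,-9,160,0,0,2,0, -15,-9,177,0,0,2,0]' >/dev/null
python3 -m crank '[0,0,0,0,0,0,0, 0,0,0,0,0,0,0, 0,0,0,0,0,0,0, 0,0,0,0,0,0,0, 0,0,0,0,0,0,0]' | head -3
python3 l.py '[(438,-152.5,72,178)]'; python3 w.py w2
```

```text
time: 3.12
position: [0.4444, -0.1451, 0.1253]
tool_rot: [0.017, 1.0, -0.001, 0.002]
3.12 [ 444.3894 -145.1326  125.2696] w 0.08692889591797998 0.0 q6 -2.0915190806359014 [ 0.7445  0.5727 -0.0968]
shift [ 6.3 -7.5 53.3] turn [-0.1  0.2  0. ] rows>= 1.3
3.1167 [ 0.4444 -0.1451  0.1253] [ 0.0173  0.9998 -0.0009  0.0015] [-0.5554  0.5276  1.9353 -0.      0.6752 -2.0915]
```

View pics/w2.png

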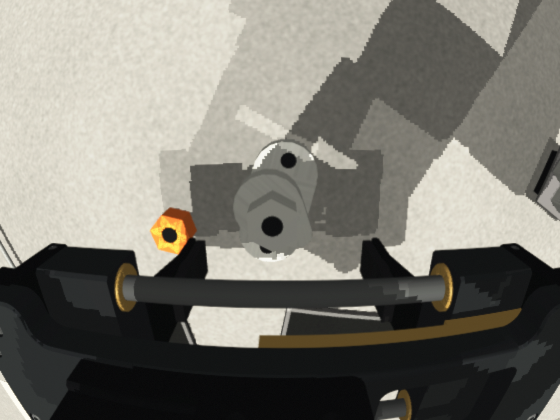

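```bash
python3 - <<'E'
from h import *
c=np.load("pics/w2.npz");im=c["pixels"]
def bore(x,y,r,z):
    g=im.max(2)[y-r:y+r,x-r:x+r];m=g<40;v,u=np.nonzero(m);p=[u.mean()+x-r,v.mean()+y-r]
    print(p,m.sum(),wray(c,c["pos"],c["quat"],p,z)*1000)
bore(272,226,11,.066);bore(289,160,9,.022)
E
python3 l.py '[(438,-152.5,72,178)]'
```

```text
[np.float64(271.6168831168831), np.float64(225.99675324675326)] 308 [[ 438.3076 -152.4122]]
[np.float64(287.91907514450867), np.float64(160.05780346820808)] 173 [[ 402.7437 -140.2081]]
3.17 [ 444.2568 -145.1021  125.1546] w 0.08705703316455712 0.0 q6 -2.0915508488266545 [ 0.0816  0.2845 -0.0185]
shift [ 6.1 -7.5 53.1] turn [-0.1  0.2  0. ] rows>= 1.3
```

```bash
python3 -m crank '[6,-7,15,0,0,0,0, 6,-7,30,0,0,0,0, 6,-7,45,0,0,0,0, 6,-7,53,0,0,0,0, 6,-7,53,0,0,0,0]' |head -3
python3 -m crank '[0,0,0,0,0,0,130, 0,0,0,0,0,0,255, 0,0,0,0,0,0,255, 0,0,0,0,0,0,255, 0,0,0,0,0,0,255]' 25
python3 -m crank '[0,0,0,0,0,0,255, 0,0,0,0,0,0,255, 0,0,0,0,0,0,255, 0,0,0,0,0,0,255, 0,0,0,0,0,0,255]' 
python3 l.py '[(438,-152.5,180,178),(500,-235,180,187.4),(591,-316,180,187.4)]'
```

```text
time: 3.58
position: [0.4369, -0.1513, 0.0702]
tool_rot: [0.018, 1.0, 0.0, -0.001]
time: 4.0
position: [0.4376, -0.1517, 0.0712]
tool_rot: [0.017, 1.0, -0.0, 0.0]
ft_force: [0.4, 0.0, -0.6]
grip_width: 0.0614
grip_force: 0.0
time: 4.42
position: [0.4373, -0.1516, 0.0707]
tool_rot: [0.017, 1.0, -0.0, -0.0]
ft_force: [-0.0, -0.1, 0.9]
grip_width: 0.0317
grip_force: 25.0
4.42 [ 437.2678 -151.5912   70.7122] w 0.03168107201261915 24.969850948546082 q6 -2.1117239455821477 [-0.01   -0.0663  0.8652]
shift [  -0.8   -0.9 -109.3] turn [-0. -0. -0.] rows>= 2.6
shift [-64.8 -80.3   0. ] turn [ 0.   0.  -9.4] rows>= 2.5
shift [-79.8 -92.    0. ] turn [0. 0. 0.] rows>= 2.9
```

```bash
python3 -m crank '[0,0,-10,0,0,0,255, 0,0,-35,0,0,0,255, 0,0,-65,0,0,0,255, 0,0,-80,0,0,0,255, 0,0,-80,0,0,0,255]' |tail -2
python3 l.py '[(514,-234,150,178),(591.4,-316,150,178),(591.4,-316,32,178)]'
```

```text
grip_width: 0.0313
grip_force: 25.0
4.83 [ 438.9578 -152.5288  153.4723] w 0.031331861260549515 24.96985530713573 q6 -2.1117132657118884 [ 1.2685 -0.7959 -1.1539]
shift [-77.8 -78.8   4.2] turn [-0.2  0.3  0. ] rows>= 2.7
shift [-80.2 -79.2   0. ] turn [0. 0. 0.] rows>= 2.7
shift [  0.   0. 118.] turn [0. 0. 0.] rows>= 2.8
```

```bash
python3 -m crank '[-10,-10,0,0,0,0,255, -30,-30,0,0,0,0,255, -55,-55,0,0,0,0,255, -80,-80,0,0,0,0,255, -105,-105,0,0,0,0,255]' |tail -2
python3 -m crank '[-25,-25,20,0,0,0,255, -45,-45,40,0,0,0,255, -53,-53,65,0,0,0,255, -53,-53,80,0,0,0,255, -53,-53,80,0,0,0,255]' |tail -2
python3 -m crank '[0,0,0,0,0,0,255, 0,0,0,0,0,0,255, 0,0,0,0,0,0,255, 0,0,0,0,0,0,255, 0,0,0,0,0,0,255]' |tail -1
python3 l.py '[(591.4,-316,32,178)]'; python3 w.py w3
python3 - <<'E'
from h import *
c=np.load("pics/w3.npz");im=c["pixels"]
m=(im.max(2)<80).astype(np.uint8);cs,_=cv2.findContours(m,0,2)
print([(cv2.boundingRect(k)) for k in cs if cv2.contourArea(k)>500])
E
```

```text
grip_width: 0.032
grip_force: 25.0
grip_width: 0.032
grip_force: 25.0
grip_force: 25.0
6.08 [ 590.1274 -315.0997   72.1498] w 0.03158133678342612 24.969946949277073 q6 -2.1932785921124247 [-0.3819  0.4777 -0.4702]
shift [-1.2 -0.8 40.2] turn [-0.1  0.1  0. ] rows>= 1.0
6.0833 [ 0.5901 -0.3151  0.0721] [ 0.0173  0.9998 -0.0007  0.0009] [-0.6571  0.7991  1.4372 -0.0001  0.9031 -2.1933]
[(0, 148, 560, 272)]
```

View pics/w3.png

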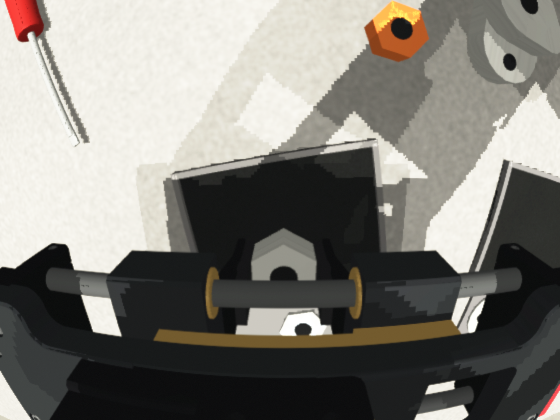

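```bash
python3 - <<'E'
from h import *
c=np.load("pics/w3.npz")
p=wray(c,c["pos"],c["quat"],[[171,176],[379,141]],.008)*1000
d=p[1]-p[0];L=np.linalg.norm(d);n=np.array([d[1],-d[0]])/L;print(p,L,p.mean(0)+50*n)
E
python3 -m crank '[-1,-1,10,0,0,0,255, -1,-1,20,0,0,0,255, -1,-1,30,0,0,0,255, -1,-1,36,0,0,0,255, -1,-1,40,0,0,0,255]'
python3 -m crank '[0,0,0,0,0,0,255, 0,0,0,0,0,0,255, 0,0,0,0,0,0,255, 0,0,0,0,0,0,255, 0,0,0,0,0,0,255]'
```

```text
[[ 548.954  -387.8399]
 [ 530.8693 -251.7721]] 137.26435450752876 [ 589.4758 -313.2185]
time: 6.55
position: [0.5895, -0.3152, 0.0305]
tool_rot: [0.017, 1.0, 0.001, -0.002]
ft_force: [-7.2, 4.9, 29.8]
grip_width: 0.0318
grip_force: 25.0
time: 6.97
position: [0.5899, -0.3154, 0.0306]
tool_rot: [0.017, 1.0, 0.001, -0.001]
ft_force: [-2.3, 1.7, 5.6]
grip_width: 0.0321
grip_force: 25.0
```

```bash
python3 -m crank '[0,0,0,0,0,0,80, 0,0,0,0,0,0,80, 0,0,0,0,0,0,80, 0,0,0,0,0,0,80, 0,0,0,0,0,0,80]' |tail -4
python3 -m crank '[0,0,-20,0,0,0,80, 0,0,-60,0,0,0,60, 0,0,-90,0,0,0,0, 30,30,-110,0,0,0,0, 53,53,-130,0,0,0,0]' |tail -2
python3 -m crank '[28,28,-5,0,0,0,0, 56,56,-10,0,0,0,0, 84,84,-20,0,0,0,0, 110,110,-30,0,0,0,0, 116,116,-30,0,0,0,0]' >/dev/null
python3 -m crank '[0,0,0,0,0,0,0, 0,0,0,0,0,0,0, 0,0,0,0,0,0,0, 0,0,0,0,0,0,0, 0,0,0,0,0,0,0]' |head -2
python3 w.py w4
python3 - <<'E'
from h import *
im=cv2.imread("pics/w4.png")[100:240,190:380]
cv2.imwrite("pics/c4.png",cv2.convertScaleAbs(cv2.resize(im,None,fx=4,fy=4,interpolation=cv2.INTER_CUBIC),alpha=1.8))
E
```

```text
tool_rot: [0.017, 1.0, -0.0, 0.0]
ft_force: [0.0, 0.0, 0.2]
grip_width: 0.0558
grip_force: 0.0
grip_width: 0.0785
grip_force: 0.0
time: 8.63
position: [0.4298, -0.1436, 0.1895]
8.6333 [ 0.4298 -0.1436  0.1895] [ 0.0179  0.9998 -0.0002  0.0003] [-0.5698  0.393   1.9132 -0.0001  0.8346 -2.1048]
```

View pics/c4.png

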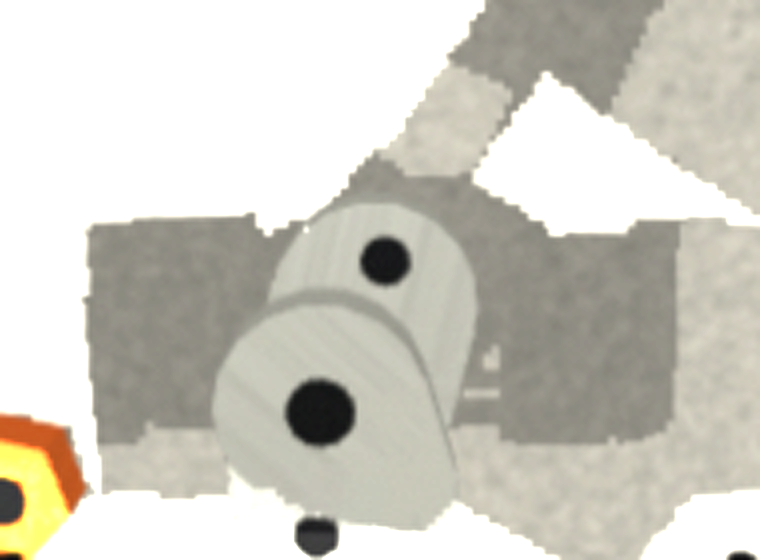

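```bash
python3 - <<'E'
from h import *
c=np.load("pics/w4.npz")
f=lambda q,z:wray(c,c["pos"],c["quat"],np.array(q)/4+[190,100]-.4,z)*1000
p=f([[320,412],[415,487],[213,400],[320,303],[458,480],[420,530]],.044);d=p[1:]-p[0]
print(p,np.degrees(np.arctan2(d[:,1],d[:,0])),np.linalg.norm(d,axis=1))
b=f([[386,260],[316,535]],.022);print(b,b.mean(0),np.degrees(np.arctan2(*(b[1]-b[0])[::-1])))
E
python3 l.py '[(432,-150,110,52)]'
```

```text
[[ 433.1133 -156.0122]
 [ 452.0049 -134.8793]
 [ 429.3891 -180.319 ]
 [ 407.832  -154.8372]
 [ 450.653  -124.8731]
 [ 462.7768 -133.9779]] [ 48.205  -98.7109 177.339   60.6088  36.6053] [28.346  24.5904 25.3086 35.7391 36.9517]
[[ 402.4643 -139.7803]
 [ 471.9977 -159.8156]] [ 437.231 -149.798] -16.07370699965314
8.68 [ 429.4662 -143.2859  189.4294] w 0.08712036455446534 0.0 q6 -2.104776638906179 [ 0.4821 -0.2812 -0.5204]
shift [-2.8 -6.6 79.4] turn [  0.   0. 126.] rows>= 17.6
```

```bash
python3 -m crank '[0,0,0,0,0,6,0, 0,0,0,0,0,13,0, 0,0,0,0,0,20,0, 0,0,0,0,0,27,0, 0,0,0,0,0,33,0]' >/dev/null
python3 -m crank '[0,0,0,0,0,7,0, 0,0,0,0,0,14,0, 0,0,0,0,0,20,0, 0,0,0,0,0,27,0, 0,0,0,0,0,33,0]' >/dev/null
python3 -m crank '[0,0,0,0,0,7,0, 0,0,0,0,0,14,0, 0,0,0,0,0,20,0, 0,0,0,0,0,27,0, 0,0,0,0,0,32,0]' >/dev/null
python3 -m crank '[0,0,15,0,0,7,0, 0,0,35,0,0,14,0, 0,0,55,0,0,20,0, 0,0,75,0,0,27,0, 0,0,80,0,0,32,0]' >/dev/null
python3 -m crank '[0,0,0,0,0,0,0, 0,0,0,0,0,0,0, 0,0,0,0,0,0,0, 0,0,0,0,0,0,0, 0,0,0,0,0,0,0]' >/dev/null
python3 l.py '[(433.1,-156,49,48.5)]'
```

```text
10.77 [ 429.1195 -142.6376  110.4592] w 0.08714640127107394 0.0 q6 0.16335540522414801 [-0.0169 -0.7738 -0.4111]
shift [-7.3 11.8 61.5] turn [ 0.1 -0.  -0.5] rows>= 1.5
```

```bash
python3 -m crank '[-7,12,15,0,0,0,0, -7,12,32,0,0,0,0, -7,12,48,0,0,0,0, -7,12,58,0,0,0,0, -7,12,61,0,0,0,0]' >/dev/null
python3 -m crank '[0,0,0,0,0,0,0, 0,0,0,0,0,0,110, 0,0,0,0,0,0,110, 0,0,0,0,0,0,255, 0,0,0,0,0,0,255]' 30
python3 -m crank '[0,0,0,0,0,0,255, 0,0,0,0,0,0,255, 0,0,0,0,0,0,255, 0,0,0,0,0,0,255, 0,0,0,0,0,0,255]' 
python3 -m crank '[0,0,-6,0,0,0,255, 0,0,-15,0,0,0,255, 0,0,-30,0,0,0,255, 0,0,-50,0,0,0,255, 0,0,-60,0,0,0,255]' |tail -5
python3 l.py '[(500,-30,120,20),(573.8,88.9,110,-4.6),(573.8,88.9,32,-4.6)]'
```

```text
time: 11.6
position: [0.4332, -0.1557, 0.0495]
tool_rot: [0.914, 0.407, 0.0, 0.001]
ft_force: [-0.9, -0.3, 0.1]
grip_width: 0.068
grip_force: 0.0
time: 12.02
position: [0.4332, -0.1557, 0.0491]
tool_rot: [0.914, 0.407, 0.0, 0.0]
ft_force: [-0.3, 0.2, 2.2]
grip_width: 0.0493
grip_force: 30.0
position: [0.4331, -0.1556, 0.1107]
tool_rot: [0.914, 0.407, 0.0, 0.001]
ft_force: [-0.0, -0.4, -0.2]
grip_width: 0.0496
grip_force: 30.0
12.43 [ 433.0609 -155.5872  110.7321] w 0.049600196055188235 29.99935358762741 q6 0.14445531161314387 [-0.0382 -0.4432 -0.2422]
shift [138.1 -34.3  -9.3] turn [ 0.1 -0.  28. ] rows>= 3.9
shift [110.  -86.5  10. ] turn [ 0.   0.  24.6] rows>= 3.4
shift [ 0.  0. 78.] turn [0. 0. 0.] rows>= 1.9
```

```bash
python3 -m crank '[20,-5,-2,0,0,5,255, 50,-12,-4,0,0,11,255, 80,-20,-6,0,0,17,255, 110,-27,-9,0,0,23,255, 138,-34,-9,0,0,28,255]' >/dev/null
python3 -m crank '[25,-20,0,0,0,5,255, 50,-40,0,0,0,10,255, 75,-60,3,0,0,15,255, 98,-77,6,0,0,20,255, 110,-86,10,0,0,25,255]' >/dev/null
python3 -m crank '[0,0,15,0,0,0,255, 0,0,30,0,0,0,255, 0,0,40,0,0,0,255, 0,0,40,0,0,0,255, 0,0,40,0,0,0,255]' >/dev/null
python3 -m crank '[0,0,0,0,0,0,255, 0,0,0,0,0,0,255, 0,0,0,0,0,0,255, 0,0,0,0,0,0,255, 0,0,0,0,0,0,255]' >/dev/null
python3 l.py '[(573.8,88.9,31.5,-4.6)]'; python3 w.py w5
```

```text
14.1 [574.1198  88.0679  68.3127] w 0.04955348694935056 29.999416172504425 q6 1.6182069888629271 [-0.5484 -0.0279 -0.7048]
shift [-0.4 -0.8 36.8] turn [-0.  -0.  -0.4] rows>= 0.9
14.1 [0.5741 0.0881 0.0683] [ 0.999  -0.0437  0.0004 -0.    ] [-0.0401  0.724   1.676   0.      0.7408  1.6182]
```

View pics/w5.png

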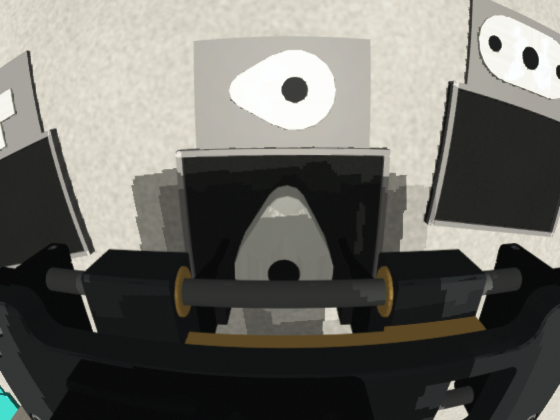

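```bash
python3 - <<'E'
from h import *
c=np.load("pics/w5.npz")
p=wray(c,c["pos"],c["quat"],[[177.5,150.5],[389,149]],.008)*1000
d=p[1]-p[0];L=np.linalg.norm(d);n=np.array([d[1],-d[0]])/L;print(p,L,p.mean(0)+50*n)
E
python3 -m crank '[0,0,10,0,0,0,255, 0,-1,20,0,0,0,255, 0,-1,28,0,0,0,255, 0,-1,33,0,0,0,255, 0,-1,36,0,0,0,255]'
python3 -m crank '[0,0,0,0,0,0,255, 0,0,0,0,0,0,255, 0,0,0,0,0,0,255, 0,0,0,0,0,0,255, 0,0,0,0,0,0,255]'
```

```text
[[633.5793 150.5081]
 [622.8413  16.7299]] 134.20844490144046 [578.3706  87.6195]
time: 14.57
position: [0.5729, 0.0893, 0.031]
tool_rot: [0.999, -0.044, -0.002, 0.0]
ft_force: [-6.3, 0.3, 26.1]
grip_width: 0.0496
grip_force: 30.0
time: 14.98
position: [0.5741, 0.0892, 0.0317]
tool_rot: [0.999, -0.044, 0.0, 0.0]
ft_force: [0.2, -0.3, -1.4]
grip_width: 0.0493
grip_force: 30.0
```

```bash
python3 -m crank '[0,0,0,0,0,0,60, 0,0,0,0,0,0,60, 0,0,0,0,0,0,60, 0,0,0,0,0,0,60, 0,0,0,0,0,0,60]' |tail -4
python3 -m crank '[0,0,-20,0,0,0,60, 0,0,-50,0,0,0,60, 0,0,-85,0,0,0,0, 0,0,-115,0,0,0,0, 0,0,-130,0,0,0,0]' >/dev/null
python3 l.py '[(500,-30,170,-10),(435,-150,170,-16)]'
```

```text
tool_rot: [0.999, -0.044, 0.0, 0.0]
ft_force: [0.3, 0.2, -0.5]
grip_width: 0.0655
grip_force: 0.0
15.82 [575.8128  89.2447 165.7179] w 0.07950834310609202 0.0 q6 1.6199806840264959 [ 0.1412 -0.2604  0.2027]
shift [-65.1 125.4  -4.7] turn [-0.  -0.4  5. ] rows>= 3.4
shift [-43.2 129.5   0. ] turn [0. 0. 6.] rows>= 3.3
```

```bash
python3 -m crank '[-15,30,0,0,0,1,0, -30,60,0,0,0,2,0, -47,90,0,0,0,3,0, -60,115,0,0,0,4,0, -65,125,0,0,0,5,0]' >/dev/null
python3 -m crank '[-12,35,0,0,0,1,0, -24,70,0,0,0,3,0, -36,105,0,0,0,5,0, -43,130,0,0,0,6,0, -43,130,0,0,0,6,0]' >/dev/null
python3 -m crank '[0,0,0,0,0,0,0, 0,0,0,0,0,0,0, 0,0,0,0,0,0,0, 0,0,0,0,0,0,0, 0,0,0,0,0,0,0]' |head -2
python3 w.py w6; python3 l.py '[(437.2,-149.8,32,-16)]'
```

```text
time: 17.07
position: [0.4338, -0.1492, 0.1618]
17.0667 [ 0.4338 -0.1492  0.1618] [ 0.9904 -0.1382  0.     -0.    ] [-0.5757  0.4501  1.9254  0.0001  0.7661  1.2722]
17.12 [ 433.7681 -149.3182  161.8174] w 0.08706127025201535 0.0 q6 1.2722153397053466 [-0.6928  0.6573 -0.1315]
shift [  3.4  -0.5 129.8] turn [-0.  -0.   0.1] rows>= 3.1
```

View pics/w6.png

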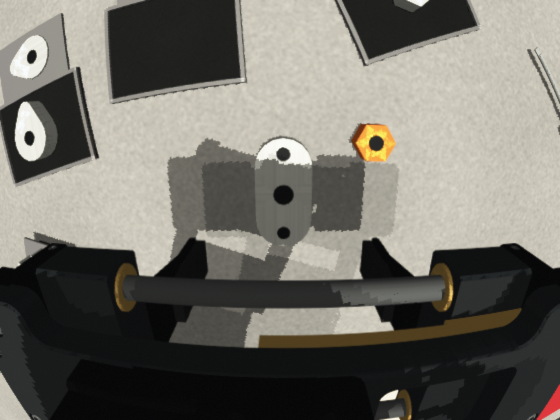

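```bash
python3 -m crank '[3,0,35,0,0,0,0, 3,0,70,0,0,0,0, 3,0,100,0,0,0,0, 3,0,120,0,0,0,0, 3,0,130,0,0,0,0]' >/dev/null
python3 -m crank '[0,0,0,0,0,0,0, 0,0,0,0,0,0,100, 0,0,0,0,0,0,110, 0,0,0,0,0,0,255, 0,0,0,0,0,0,255]' 40
python3 -m crank '[0,0,0,0,0,0,255, 0,0,0,0,0,0,255, 0,0,0,0,0,0,255, 0,0,0,0,0,0,255, 0,0,0,0,0,0,255]' 
python3 -m crank '[0,0,-6,0,0,0,255, 0,0,-15,0,0,0,255, 0,0,-35,0,0,0,255, 0,0,-60,0,0,0,255, 0,0,-80,0,0,0,255]' |tail -5
python3 l.py '[(490,-140,115,17),(560,-110,110,48),(607.8,-89.2,90,78.9)]'
```

```text
time: 17.95
position: [0.437, -0.1514, 0.033]
tool_rot: [0.99, -0.139, 0.001, 0.001]
ft_force: [-0.5, -0.5, -0.2]
grip_width: 0.068
grip_force: 0.0
time: 18.37
position: [0.4365, -0.151, 0.0323]
tool_rot: [0.99, -0.139, 0.0, 0.0]
ft_force: [0.4, 1.3, 6.1]
grip_width: 0.0498
grip_force: 40.0
position: [0.4359, -0.1509, 0.1132]
tool_rot: [0.99, -0.139, -0.0, -0.0]
ft_force: [-0.7, -0.1, -1.7]
grip_width: 0.0497
grip_force: 40.0
18.78 [ 435.9358 -150.8864  113.1852] w 0.049681474016175994 39.99574899673462 q6 1.2739942207520203 [-0.7212 -0.0519 -1.6997]
shift [ 49.  -25.4  -1.8] turn [ -0.   0. -33.] rows>= 4.6
shift [75.7 -8.2  5. ] turn [  0.   0. -31.] rows>= 4.3
shift [47.4 21.6 20. ] turn [  0.    0.  -30.9] rows>= 4.3
```

```bash
python3 -m crank '[7,-4,0,0,0,-6,255, 18,-10,0,0,0,-13,255, 29,-15,0,0,0,-20,255, 40,-20,-2,0,0,-27,255, 49,-25,-2,0,0,-33,255]' >/dev/null
python3 -m crank '[15,-2,0,0,0,-6,255, 31,-4,0,0,0,-12,255, 47,-5,0,0,0,-19,255, 62,-7,3,0,0,-25,255, 76,-8,5,0,0,-31,255]' >/dev/null
python3 -m crank '[10,4,5,0,0,-6,255, 20,8,10,0,0,-12,255, 30,13,15,0,0,-19,255, 40,18,20,0,0,-25,255, 47,22,20,0,0,-31,255]' >/dev/null
python3 -m crank '[0,0,0,0,0,0,255, 0,0,0,0,0,0,255, 0,0,0,0,0,0,255, 0,0,0,0,0,0,255, 0,0,0,0,0,0,255]' >/dev/null
python3 l.py '[(607.8,-89.2,37,78.9)]'; python3 w.py w7
```

```text
20.45 [607.81   -90.6373  89.0349] w 0.04938226294184567 39.99579191207886 q6 -0.13611963700753568 [-0.7908  0.5236 -1.722 ]
shift [ 1.4 -0.3 52. ] turn [-0. -0.  0.] rows>= 1.2
20.45 [ 0.6078 -0.0906  0.089 ] [ 0.7721  0.6355 -0.0002 -0.0002] [-0.3296  0.7218  1.5782 -0.0001  0.8421 -0.1361]
```

View pics/w7.png

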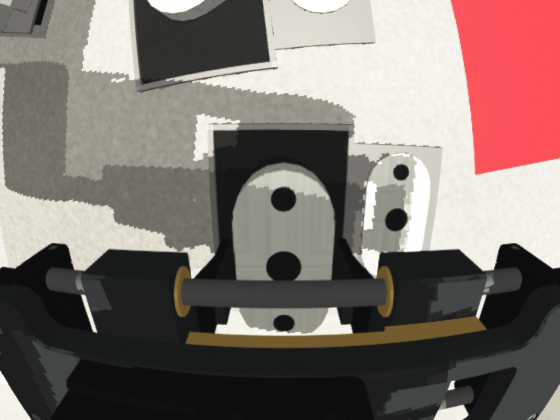

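```bash
python3 -m crank '[1,0,12,0,0,0,255, 1,0,26,0,0,0,255, 1,0,40,0,0,0,255, 1,0,48,0,0,0,255, 1,0,52,0,0,0,255]'|head -4
python3 -m crank '[0,0,0,0,0,0,255, 0,0,0,0,0,0,255, 0,0,0,0,0,0,255, 0,0,0,0,0,0,255, 0,0,0,0,0,0,255]'
```

```text
time: 20.92
position: [0.6072, -0.0891, 0.0363]
tool_rot: [0.772, 0.636, -0.001, -0.002]
ft_force: [-7.0, 2.1, 28.4]
time: 21.33
position: [0.6087, -0.0895, 0.0368]
tool_rot: [0.772, 0.636, 0.0, 0.0]
ft_force: [0.1, 0.3, -3.1]
grip_width: 0.0495
grip_force: 40.0
```

```bash
python3 -m crank '[0,0,0,0,0,0,65, 0,0,0,0,0,0,65, 0,0,0,0,0,0,65, 0,0,0,0,0,0,65, 0,0,0,0,0,0,65]' |tail -3
python3 -m crank '[0,0,-20,0,0,0,65, 0,0,-50,0,0,0,65, 0,0,-85,0,0,0,0, 0,0,-115,0,0,0,0, 0,0,-130,0,0,0,0]' >/dev/null
python3 l.py '[(500,50,180,60),(425,151,180,30)]'
```

```text
ft_force: [0.4, 0.3, 0.0]
grip_width: 0.0644
grip_force: 0.0
22.17 [610.4831 -90.002  171.0074] w 0.07775441541208361 0.0 q6 -0.13535522225731975 [ 0.3381  0.8553 -0.177 ]
shift [ 116.4 -135.1  -10. ] turn [ 0.4 -0.  19. ] rows>= 4.3
shift [  50.  -115.5    0. ] turn [ 0.  0. 30.] rows>= 4.2
```

```bash
python3 -m crank '[24,-28,-2,0,0,4,0, 48,-56,-4,0,0,8,0, 72,-84,-6,0,0,12,0, 96,-112,-8,0,0,16,0, 116,-135,-10,0,0,19,0]' >/dev/null
python3 -m crank '[10,-23,0,0,0,6,0, 20,-46,0,0,0,12,0, 30,-69,0,0,0,18,0, 40,-92,0,0,0,24,0, 50,-115,0,0,0,30,0]' >/dev/null
python3 -m crank '[0,0,0,0,0,0,0, 0,0,0,0,0,0,0, 0,0,0,0,0,0,0, 0,0,0,0,0,0,0, 0,0,0,0,0,0,0]' |head -2
python3 w.py w8
```

```text
time: 23.42
position: [0.4247, 0.1502, 0.1769]
23.4167 [0.4247 0.1502 0.1769] [0.966  0.2584 0.0005 0.0002] [ 0.0911  0.413   1.9318 -0.0002  0.7958  1.1393]
```

View pics/w8.png

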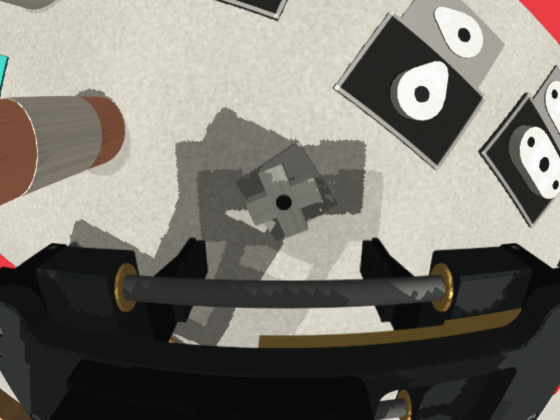

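Run:
```python
from h import *
im=cv2.imread("pics/w8.png")[140:250,215:350]
cv2.imwrite("pics/c8.png",cv2.convertScaleAbs(cv2.resize(im,None,fx=5,fy=5,interpolation=cv2.INTER_CUBIC),alpha=1.6))
```

```text
(no output)
```

View pics/c8.png

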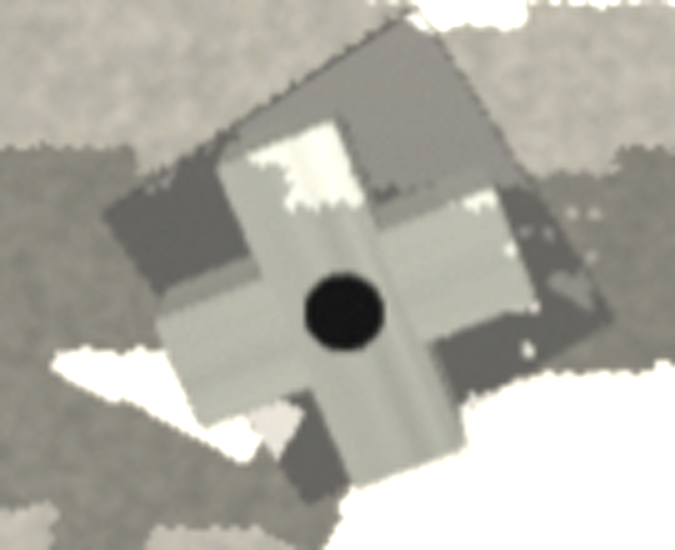

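```bash
python3 - <<'E'
from h import *
c=np.load("pics/w8.npz")
f=lambda q,z:wray(c,c["pos"],c["quat"],np.array(q)/5+[215,140]-.4,z)*1000
p=f([[344,312],[517.5,247],[180,373],[408.5,468],[278,147]],.044)
a=lambda d:np.degrees(np.arctan2(d[1],d[0]))
print(p,a(p[1]-p[2]),a(p[4]-p[3]),np.linalg.norm(p[1]-p[2]),np.linalg.norm(p[3]-p[4]))
E
python3 l.py '[(426,150.5,49.5,0)]'
```

```text
[[423.1938 150.1982]
 [448.2857 130.1025]
 [399.0165 169.6746]
 [403.6847 125.5776]
 [442.8614 174.4474]] -38.77082722165298 51.282401267588455 63.19345563536334 62.63441739900613
23.47 [424.5402 150.232  176.8355] w 0.08738977694971814 0.0 q6 1.1395066194253463 [-0.8673 -0.4243 -1.2313]
shift [  1.3   0.5 127.3] turn [ 0.  -0.  29.9] rows>= 4.2
```

```bash
python3 l.py '[(423.4,150,49.5,51.3)]'
python3 -m crank '[0,0,30,0,0,-6,0, 0,0,55,0,0,-12,0, 0,0,75,0,0,-18,0, -1,0,90,0,0,-21,0, -1,0,90,0,0,-21,0]' >/dev/null
python3 -m crank '[0,0,0,0,0,0,0, 0,0,15,0,0,0,0, 0,0,30,0,0,0,0, 0,0,37,0,0,0,0, 0,0,37,0,0,0,0]'
python3 l.py '[(423.4,150,49.5,51.3)]'
```

```text
23.47 [424.5402 150.232  176.8355] w 0.08738977694971814 0.0 q6 1.1395066194253463 [-0.8673 -0.4243 -1.2313]
shift [ -1.2  -0.4 127.3] turn [  0.   -0.  -21.4] rows>= 3.1
time: 24.3
position: [0.423, 0.1503, 0.0496]
tool_rot: [0.903, 0.43, -0.0, -0.0]
ft_force: [-1.2, 0.1, -0.3]
grip_width: 0.0868
grip_force: 0.0
24.3 [422.9825 150.2953  49.6106] w 0.08683765176059188 0.0 q6 0.7734178229991623 [-1.1529  0.1361 -0.2586]
shift [0.  0.5 0.1] turn [-0.   0.  -0.4] rows>= 0.1
```

```bash
python3 -m crank '[0,0,0,0,0,0,60, 0,0,0,0,0,0,60, 0,0,0,0,0,0,255, 0,0,0,0,0,0,255, 0,0,0,0,0,0,255]' 30 |tail -3
python3 -m crank '[0,0,0,0,0,0,255, 0,0,0,0,0,0,255, 0,0,0,0,0,0,255, 0,0,0,0,0,0,255, 0,0,0,0,0,0,255]' 
python3 -m crank '[0,0,-6,0,0,0,255, 0,0,-15,0,0,0,255, 0,0,-30,0,0,0,255, 0,0,-50,0,0,0,255, 0,0,-65,0,0,0,255]' |tail -5
python3 l.py '[(520,220,115,29),(609,313.4,105,7.6),(609,313.4,75,7.6),(609,313.4,32,7.6)]'
```

```text
ft_force: [-0.3, -1.0, 3.7]
grip_width: 0.0634
grip_force: 30.0
time: 25.13
position: [0.4234, 0.1505, 0.0504]
tool_rot: [0.903, 0.431, 0.001, 0.0]
ft_force: [0.5, -0.3, 6.0]
grip_width: 0.0639
grip_force: 30.0
position: [0.4223, 0.1505, 0.1162]
tool_rot: [0.903, 0.43, -0.0, -0.0]
ft_force: [-0.2, 0.8, -1.9]
grip_width: 0.0636
grip_force: 30.0
25.55 [422.3483 150.4948 116.1571] w 0.06363504983234111 29.953710436820984 q6 0.7727080610088105 [-0.1742  0.7975 -1.9152]
shift [115.5  32.1   1.1] turn [-0.  0. 22.] rows>= 3.1
shift [123.1 -38.5  10. ] turn [ 0.   0.  21.4] rows>= 3.1
shift [ 0.  0. 30.] turn [0. 0. 0.] rows>= 0.7
shift [ 0.  0. 43.] turn [0. 0. 0.] rows>= 1.0
```

```bash
python3 -m crank '[18,5,0,0,0,4,255, 42,12,0,0,0,9,255, 67,19,0,0,0,14,255, 92,26,0,0,0,18,255, 115,32,0,0,0,22,255]' >/dev/null
python3 -m crank '[25,-8,0,0,0,5,255, 50,-16,0,0,0,10,255, 75,-24,3,0,0,15,255, 100,-31,6,0,0,19,255, 123,-38,10,0,0,21,255]' >/dev/null
python3 -m crank '[0,0,15,0,0,0,255, 0,0,30,0,0,0,255, 0,0,30,0,0,0,255, 0,0,30,0,0,0,255, 0,0,30,0,0,0,255]' >/dev/null
python3 -m crank '[0,0,0,0,0,0,255, 0,0,0,0,0,0,255, 0,0,0,0,0,0,255, 0,0,0,0,0,0,255, 0,0,0,0,0,0,255]' |tail -1
python3 l.py '[(609,313.4,32,7.6)]'
```

```text
grip_force: 30.0
27.22 [609.3115 312.5328  75.2635] w 0.06373932814383092 29.953623712062836 q6 1.7423821759204106 [ 0.4597  0.3566 -1.6244]
shift [-0.2 -0.9 43.3] turn [-0.  -0.   0.4] rows>= 1.0
```

```bash
python3 -m crank '[0,0,12,0,0,0,255, 0,-1,24,0,0,0,255, 0,-1,34,0,0,0,255, 0,-1,40,0,0,0,255, 0,-1,43,0,0,0,255]'|head -4
python3 -m crank '[0,0,0,0,0,0,255, 0,0,0,0,0,0,255, 0,0,0,0,0,0,255, 0,0,0,0,0,0,255, 0,0,0,0,0,0,255]'
python3 -m crank '[0,0,0,0,0,0,25, 0,0,0,0,0,0,25, 0,0,0,0,0,0,25, 0,0,0,0,0,0,25, 0,0,0,0,0,0,25]' |tail -3
python3 -m crank '[0,0,-20,0,0,0,25, 0,0,-50,0,0,0,25, 0,0,-85,0,0,0,0, 0,0,-115,0,0,0,0, 0,0,-130,0,0,0,0]' >/dev/null
python3 -m crank '[-40,0,-10,0,0,0,0, -75,0,-20,0,0,0,0, -110,0,-25,0,0,0,0, -140,0,-25,0,0,0,0, -140,0,-25,0,0,0,0]'|head -2
```

```text
time: 27.63
position: [0.6075, 0.3131, 0.0321]
tool_rot: [0.998, 0.07, -0.002, 0.001]
ft_force: [-8.1, -3.5, 26.7]
time: 28.05
position: [0.6075, 0.3131, 0.0322]
tool_rot: [0.998, 0.07, -0.002, 0.001]
ft_force: [-4.5, -1.6, 7.5]
grip_width: 0.0637
grip_force: 30.0
ft_force: [0.5, 0.4, -0.1]
grip_width: 0.078
grip_force: 0.0
time: 29.3
position: [0.4624, 0.2927, 0.1865]
```

```bash
python3 -m crank '[0,40,0,0,0,0,0, 0,80,0,0,0,0,0, 0,120,0,0,0,0,0, 0,160,0,0,0,0,0, 0,160,0,0,0,0,0]'|head -4
python3 -m crank '[0,0,0,0,0,0,0, 0,0,0,0,0,0,0, 0,0,0,0,0,0,0, 0,0,0,0,0,0,0, 0,0,0,0,0,0,0]'|tail -4
python3 - <<'E'
from h import *
from rig import robot
c=robot.camera("top");im=c["pixels"]
cv2.imwrite("pics/end.png",cv2.resize(im[100:280,90:490,::-1],None,fx=2,fy=2,interpolation=cv2.INTER_CUBIC))
for n,(x,y,t) in dict(cross=(218,164,(609,313.4)),cam=(297,172,(581.3,88.3)),bar=(360,162,(607.8,-89.2)),hex=(442,167,(591.4,-316))).items():
    m=np.zeros(im.shape[:2],np.uint8);m[y-15:y+16,x-24:x+25]=(im.max(2)>110)[y-15:y+16,x-24:x+25]
    k=max(cv2.findContours(m,0,2)[0],key=cv2.contourArea);r=rect(ray(c,k[:,0],.024));print(n,r,r[:2]-t)
E
```

```text
time: 29.72
position: [0.4949, 0.1297, 0.1869]
tool_rot: [0.998, 0.067, 0.001, 0.001]
ft_force: [-0.3, 1.0, -0.2]
tool_rot: [0.997, 0.071, -0.0, -0.0]
ft_force: [-0.7, -0.4, 0.7]
grip_width: 0.0869
grip_force: 0.0
cross [609.0577 313.545   58.7363  57.898   51.9967] [0.0577 0.145 ]
cam [573.0872 121.8748  69.8468  21.131   93.9547] [-8.2128 33.5748]
bar [610.775  -87.774  100.8468  52.589   79.519 ] [2.975 1.426]
hex [ 593.6879 -316.2419   33.5684   30.0437  177.6136] [ 2.2879 -0.2419]
```

View pics/end.png

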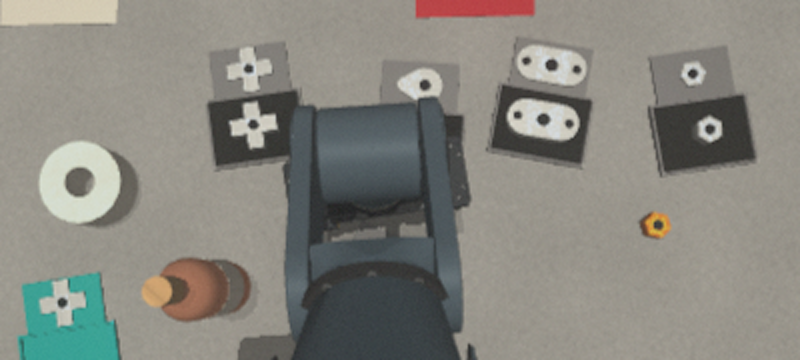

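The end picture shows cross, bar and hex centred on their trays, and the bottle upright and unmoved. The arm hides the cam, so I check it from the w8 picture.

Run:
```python
from h import *
from rig import robot
c=np.load("pics/w8.npz")
p=wray(c,c["pos"],c["quat"],[[421.5,94]],.026)[0]*1000
a=np.radians(-4.6);o=p+7.5*np.array([np.cos(a),np.sin(a)]);e=o-[581.3,88.3];print(o,e)
if np.linalg.norm(e)<8: print(robot.hand_in())
```

```text
[580.6594  88.2356] [-0.6406 -0.0644]
the job is handed in; nothing more can be done
None
```

All four parts lie flat and released in their matching trays, each about 3 mm or less from its tray's centre by the camera images. The bar lies lengthwise, the bottle was not disturbed, and the job was handed in at about 30 s of the 106 s allowed.

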